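Find and press the flush lid release of the tortilla warmer

TASK

Open the round purple tortilla warmer: with the fingertips feel lightly over the near side of its flat top for the flush push release, which is the same plastic as the rest, and press it in so that the lid springs wide open by itself. Then take the hand away and leave the lid standing open. The warmer is only to be touched: do not pick it up, push it along the shelf or bear down hard on it, and leave the clay jarrito and the spoon beside it alone.

Things in the scene. Friction and masses are not known exactly. Their poses are not given: they have to be found in the camera images.
- warmer: Tub of the loose, round purple plastic tortilla warmer, about 0.9 kg, 100 mm high, 250 mm across at the top and 194 mm at the foot. Origin: centre of its underside; z up along its axis, x along the world's x. A lid ring, which carries a front deck, the release and the hinged lid, is snapped tight on it and may sit turned: the tub's axes do not tell which way.
- top (a point): Centre of the warmer's level flat top panel, on the tub's axis, 100 mm above its underside. The panel is flush out to 125 mm from here: a fixed front deck (segment of the disc, near side) and, behind the deck's straight edge 56 mm from the centre, the hinged lid. Deck and lid are hard and do not give.
- release (a joint): Flush round button, 48 mm across, same purple, in a 50 mm hole in the front deck; face 1.5 mm below the panel, centre 88 mm from top, in any direction within 0.96 rad of the tub's -x: feel for it, only it gives. 0 at rest, 0.006 m at its stop (straight down); 1.7 N starts it, 7 N takes it home; the catch frees the lid at about 0.0035. Springs back.
- lid (a joint): Lid angle: 0 shut, 1.75 rad fully back on its stop. Its hinge barrel lies on the rim opposite the release, 9 mm proud. Held shut by the catch; once freed, a spring swings it to the stop in one to two seconds and keeps it there. Its straight front edge, 32 mm from the release's centre, sweeps up and away from the release on a radius of about 180 mm.
- jarrito: Bystander: loose glazed clay mug with a belly and one handle, 90 mm across, 90 mm high, 0.28 kg, on the shelf beside the warmer (either side). Origin: centre of its underside.
- spoon: Bystander: loose steel spoon, 190 mm long, lying on the shelf beside the warmer, on the other side from the jarrito. Origin: under the middle of its length.

How it is judged:
By the outcome, as a careful person would: the job done as asked, in the order asked, and still so for the second after the job is handed in, with the robot touching nothing.
It also fails if it takes over 72 s, if anything falls off the work surface, if the arm or the gripper's body presses on something with over 40 N, if the wrist force passes 120 N, or if a joint passes its speed limit or range.

ROBOT

A 6-joint arm with a two-finger parallel gripper is mounted at the origin on the work surface. World frame = base frame: x ahead of the robot, y to its left, z up, the work surface at z = 0. Lengths are in m, angles in degrees, forces in N, time in s.
With the tool pointing down it reaches from about 0.25 to 0.725 m from the base axis. Payload 9.7 kg.
Tool frame: the origin (TCP) lies midway between the tips of the shut fingers; the grasp point (between the pads) lies 19 mm behind it; z points along the fingers, y is the line along which they close (so a half turn about z gives the same grasp; the last joint's range is limited). The gripper opens to 85 mm and grips with 20 to 120 N. Pads are 22 mm wide; open, the fingers measure 114 mm over their backs; the gripper's body (76 mm by 85 mm) begins 54 mm behind the grasp point. The pads swing forward as they close: fully open they stand 13 mm farther back than shut.
Start: joints at [-74.198, 4.979, 10.078, 95.1, 0, 90], TCP at [0.15, -0.529, 0.231] pointing down, gripper open.
Joint ranges: [-179.16, 179.16], [-48.56, 103.87], [-65.8, 70.77], [-126.05, 130.52], [-82.76, 87.17], [-180, 180]. Speed limits (degrees/s): [127.2, 127.2, 147.25, 180, 180, 180].

INTERFACE

Orientations are given as [roll, pitch, yaw] about the fixed x, y, z axes, in that order (R = Rz(yaw) Ry(pitch) Rx(roll)).
In Python, from workcell import bot gives the robot as it stands.
- The arm moves only by the shell command python3 -m crank 'ROWS' [FORCE]. ROWS is JSON, a list of rows, each an object with "gripper": the finger opening in mm, from 0 to 85.4; "travel": the shift along the tool's x, y, z in mm, a list of three; "twist": the turn, a rotation vector about the tool's x, y, z in rad, a list of three. In form: [{"gripper": gripper, "travel": [tx, ty, tz], "twist": [rx, ry, rz]}, ...]. A call has 1 to 12 rows; each row shifts and turns the commanded pose from where the row before left it, along the tool's axes as they then stand; what a row does not reach is not made up. A row lasts 1/8 s, in which the tool goes at most 62.5 mm and 10.7 degrees, less where a joint would pass 70% of its speed; a pose out of reach is approached as far as the arm can. A call is refused whole if a number of a shift passes 62.5 or a number of a turn 0.188, either way. A call with a gripper value outside its range is refused whole. The fingers move at their own pace and stop on an object; FORCE is the grip in N (left out, the last holds). Time passes only in rows, so rows that do not move let the fingers close. It gives the time, the measured TCP pose, the force, the opening and the grip force at its end, in the units of the state.
- bot.get_obs(): the state, without advancing time (a new reading comes with each control period).
- bot.camera(name): name is "side" or "top"; returns the picture (384x512x3 uint8, red, green, blue); there is no depth.
- bot.calibration(name): a dict with "vfov" (degrees; the focal length in pixels is half the picture's height over the tangent of half this angle, whatever the lens; pixels are square), "cx", "cy" (the principal point, pixels), "camera_from_world" (4x4, takes a point from world to camera coordinates). Camera axes: x right, y down, z forward; pixel columns grow to the right and rows downward; lengths in m; the calibration is good to about 2 mm. A picture is of the moment at which its call begins. calibration takes no time and is no camera call.
- bot.job_done(): hands the job in; it is judged then, once.
The state is a dict: "time": time; "q": joint angles; "qd": joint speeds; "joint_efforts": joint torques, N m; "ee_pos": TCP position; "tcp_rot": TCP orientation; "wrist_force": force on the tool from outside, world axes, zero at the start; "torque": the same for the moment, N m; "opening": finger opening in m; "grasp_force": force on a finger pad.
Only numpy, scipy, OpenCV 4.12 (cv2) and the standard library are available. Lean on these libraries where they do the work, as an engineer would, in place of code of your own. Each camera call takes 0.05 s, during which the arm holds its last target. There are 200 camera calls.

## Working session

There is one attempt and no reset: what is moved stays moved. The work goes in short steps, Python scripts to look and compute and a shell command to move; the robot and the scene stay as the last step left them, time stands still between calls to the robot, and variables do not carry over. Pictures are saved under pics/ and viewed, at most 10 in all, crops included, and the job is handed in when it is done.

```bash
mkdir -p pics; python3 - <<'E'
from workcell import bot
import cv2,numpy as np
for n in("top","side"):
    im=bot.camera(n); cv2.imwrite(f"pics/{n}0.png",im[:,:,::-1]); c=bot.calibration(n); print(n,c)
o=bot.get_obs();print(o)
E
```

```text
top {'vfov': 52.916314099520235, 'cx': 252.5276700198159, 'cy': 188.25911516634383, 'camera_from_world': array([[ 0.02019631, -0.9997847 ,  0.00476117,  0.04341013],
       [-0.98798987, -0.02068727, -0.15312757,  0.64570853],
       [ 0.1531931 , -0.00161138, -0.98819496,  0.9980341 ],
       [ 0.        ,  0.        ,  0.        ,  1.        ]])}
side {'vfov': 55.14476543351343, 'cx': 254.26770883889648, 'cy': 190.56063055503682, 'camera_from_world': array([[ 0.93831421, -0.34577789, -0.00202459, -0.53781495],
       [-0.19214014, -0.51651195, -0.83444447,  0.21959428],
       [ 0.28748672,  0.78336011, -0.55108831,  0.85431507],
       [ 0.        ,  0.        ,  0.        ,  1.        ]])}
{'time': 0.1, 'q': array([-7.41972329e+01,  5.00521513e+00,  1.00385549e+01,  9.50994945e+01,
        5.88881401e-04,  8.99982554e+01]), 'qd': array([-0.01704059, -0.02157652,  0.09253204,  0.00225045,  0.03470591,
        0.01097905]), 'joint_efforts': array([-1.37121846e-03, -5.21564233e+01,  4.65652764e+01,  1.60610379e-02,
       -7.01715226e-05,  4.25954866e-06]), 'ee_pos': array([ 0.14972497, -0.52900856,  0.23067626]), 'tcp_rot': array([-1.79933845e+02, -5.90895335e-04,  1.58045110e+01]), 'wrist_force': array([-0.36176615, -0.80854255, -0.49151182]), 'torque': array([-0.06469046,  0.00253515,  0.01408378]), 'grasp_force': 0.0, 'opening': 0.08561302969492908}
```

View pics/top0.png

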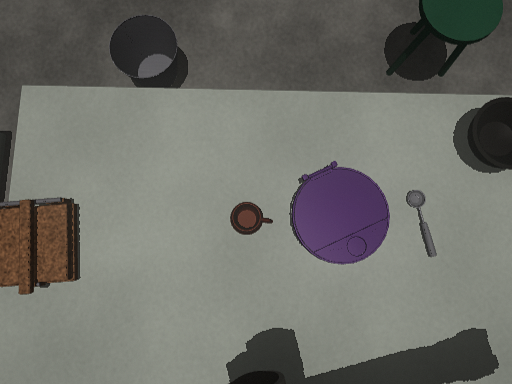

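View pics/side0.png

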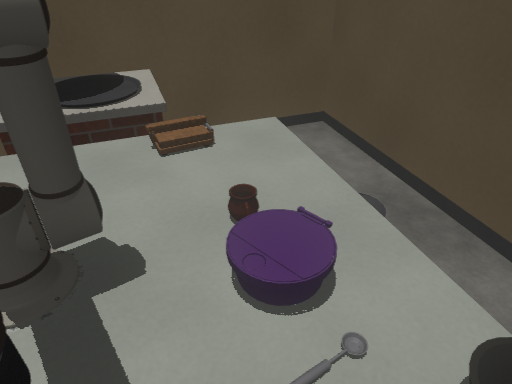

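The top view shows the warmer's disc centred near (341,215), the deck edge from (313,251) to (388,219) and a faint circle at (357,246). The jarrito is at (247,218) and the spoon at (423,225). In the side view the disc is near (281,247) and the circle near (254,262).

```bash
cat >h.py <<'E'
import numpy as np,cv2
from workcell import bot
def cam(n):
    c=bot.calibration(n);f=192/np.tan(np.radians(c["vfov"]/2));return f,c["cx"],c["cy"],c["camera_from_world"]
def ray(n,p):
    f,cx,cy,T=cam(n);d=T[:3,:3].T@np.array([(p[0]-cx)/f,(p[1]-cy)/f,1]);return -T[:3,:3].T@T[:3,3],d
def onz(n,p,z):
    o,d=ray(n,p);return o+d*(z-o[2])/d[2]
def tri(p,q):
    a,d=ray("top",p);b,e=ray("side",q)
    s=np.linalg.lstsq(np.c_[d,-e],b-a,rcond=None)[0];P=a+s[0]*d;Q=b+s[1]*e
    return (P+Q)/2,np.linalg.norm(P-Q)
E
python3 - <<'E'
from h import *
np.set_printoptions(precision=4,suppress=True)
im=cv2.imread("pics/top0.png");hsv=cv2.cvtColor(im,cv2.COLOR_BGR2HSV)
m=cv2.inRange(hsv,(125,80,40),(160,255,255))
c=max(cv2.findContours(m,0,1)[0],key=cv2.contourArea)
# rim points cast on z=.1, circle fit with outlier (hinge) rejection
P=np.array([onz("top",p,.1)[:2] for p in c[:,0]])
k=np.ones(len(P),bool)
for _ in range(6):
    s=np.linalg.lstsq(np.c_[2*P[k],np.ones(k.sum())],(P[k]**2).sum(1),rcond=None)[0];r=np.sqrt(s[2]+s[:2]@s[:2])
    e=np.linalg.norm(P-s[:2],axis=1)-r;k=abs(e)<.003
print("circle z=.1",s[:2],r,k.mean())
C=s[:2]
for p in[(357,246),(313,251),(388,219),(304,179),(335,165)]:
    g=onz("top",p,.1)[:2];print(p,g,np.linalg.norm(g-C),np.degrees(np.arctan2(*(g-C)[::-1])))
print(tri((357,246),(254,262)))
print("side",onz("side",(254,262),.1))
print("jar",onz("top",(247,218),.09),"spoon",onz("top",(416,198),0),onz("top",(433,255),0))
for n,b in(("top",(290,160,395,270)),("side",(220,200,345,305))):
    x=cv2.imread(f"pics/{n}0.png")[b[1]:b[3],b[0]:b[2]];x=cv2.resize(x,None,fx=5,fy=5,interpolation=2);cv2.imwrite(f"pics/{n}c.png",np.clip(x*1.8,0,255).astype('uint8'))
E
```

```text
circle z=.1 [ 0.5748 -0.1692] 0.12270245412000093 0.8733333333333333
(357, 246) [ 0.4947 -0.2103] 0.08998749692163742 -152.83227873802429
(313, 251) [ 0.48   -0.0989] 0.11798366828465662 143.45295788804
(388, 219) [ 0.5646 -0.2911] 0.12229345360318354 -94.76246258108446
(304, 179) [ 0.664  -0.0763] 0.128805329613742 46.16916728811204
(335, 165) [ 0.7028 -0.1572] 0.12859270916785154 5.33130899348229
(array([ 0.4949, -0.2107,  0.0986]), np.float64(0.00040114400432182326))
side [ 0.4946 -0.212   0.1   ]
jar [0.5605 0.0694 0.09  ] spoon [ 0.6341 -0.4082  0.    ] [ 0.4753 -0.4484  0.    ]
```

View pics/topc.png

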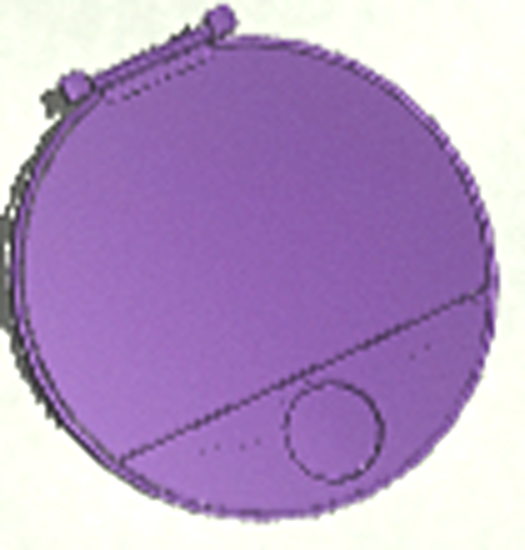

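The crop puts the button outline at full-frame pixel (356.8,246.4). That gives (0.495,-0.210), 0.0986 m high and about 88 mm from the centre, at -154°, which matches the deck edge and the hinge side. I'll go above it with the fingers shut, tool x pointing at the lid, then tilt the hand back so its body stays clear of the lid's sweep.

```bash
python3 -m crank '[{"gripper":0,"travel":[0,0,0],"twist":[0,0,-0.173]},{"gripper":0,"travel":[50,-15.3,6.8],"twist":[0,0,0]},{"gripper":0,"travel":[50,-15.3,6.8],"twist":[0,0,0]},{"gripper":0,"travel":[50,-15.3,6.8],"twist":[0,0,0]},{"gripper":0,"travel":[50,-15.3,6.8],"twist":[0,0,0]},{"gripper":0,"travel":[50,-15.3,6.8],"twist":[0,0,0]},{"gripper":0,"travel":[50,-15.3,6.8],"twist":[0,0,0]},{"gripper":0,"travel":[50,-15.3,6.8],"twist":[0,0,0]},{"gripper":0,"travel":[50,-15.3,6.8],"twist":[0,0,0]},{"gripper":0,"travel":[50,-15.3,6.8],"twist":[0,0,0]},{"gripper":0,"travel":[0,0,0],"twist":[0,0.15,0]},{"gripper":0,"travel":[0,0,0],"twist":[0,0.15,0]}]'
python3 -m crank '[{"gripper":0,"travel":[0,0,0],"twist":[0,0,0]},{"gripper":0,"travel":[0,0,0],"twist":[0,0,0]},{"gripper":0,"travel":[0,0,0],"twist":[0,0,0]}]'
cat >>h.py <<'E'
from scipy.spatial.transform import Rotation as Ro
def rel(t):
    o=bot.get_obs();R=Ro.from_euler("xyz",o["tcp_rot"],degrees=True).as_matrix();print("F",o["wrist_force"].round(2),"tool travel mm",(R.T@(np.array(t)-o["ee_pos"])*1e3).round(1),"1mm down",(R.T@[0,0,-1]).round(3))
E
python3 -c "
from h import *
rel([.4955,-.209,.112])"
```

```text
time: 1.6
ee_pos: [0.4965, -0.2085, 0.1693]
tcp_rot: [-179.9, -17.4, 25.9]
wrist_force: [-0.3, -0.5, -0.3]
opening: 0.0001
grasp_force: 0.0
time: 1.98
ee_pos: [0.496, -0.2099, 0.1703]
tcp_rot: [180.0, -17.1, 25.7]
wrist_force: [0.2, 0.5, 0.2]
opening: 0.0001
grasp_force: 0.0
F [0.18 0.45 0.18] tool travel mm [-17.2  -1.1  55.7] 1mm down [-0.294 -0.     0.956]
```

```bash
python3 -m crank '[{"gripper":0,"travel":[-4.6,-0.3,15],"twist":[0,0,0]},{"gripper":0,"travel":[-4.6,-0.3,15],"twist":[0,0,0]},{"gripper":0,"travel":[-4.6,-0.3,15],"twist":[0,0,0]},{"gripper":0,"travel":[-4.6,-0.3,14.5],"twist":[0,0,0]},{"gripper":0,"travel":[0,0,0],"twist":[0,0,0]},{"gripper":0,"travel":[0,0,0],"twist":[0,0,0]}]'
python3 - <<'E'
from h import *
rel([.4955,-.209,.1017])
for n,b in(("top",(290,160,395,270)),("side",(190,150,345,305))):
    x=bot.camera(n)[:,:,::-1]
    if n=="side": cv2.imwrite("pics/s1.png",cv2.resize(x[b[1]:b[3],b[0]:b[2]],None,fx=3.5,fy=3.5,interpolation=2))
E
```

```text
time: 2.72
ee_pos: [0.4951, -0.2089, 0.1082]
tcp_rot: [180.0, -17.2, 25.7]
wrist_force: [-0.6, -0.0, 0.2]
opening: 0.0001
grasp_force: 0.0
F [-0.63 -0.05  0.21] tool travel mm [-1.6  0.2  6.3] 1mm down [-0.296 -0.     0.955]
```

View pics/s1.png

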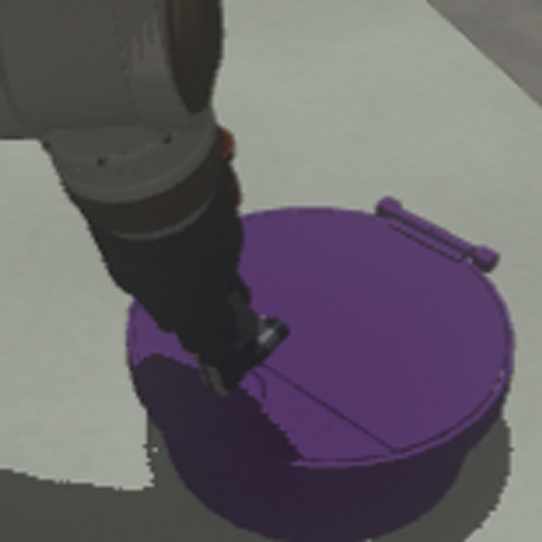

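The shut fingertips stand just over the button; its right edge shows at crop (262,385), and the hand leans away from the lid. I'll descend in small steps and watch the force.

```bash
python3 -m crank '[{"gripper":0,"travel":[-0.6,0,1.9],"twist":[0,0,0]},{"gripper":0,"travel":[-0.6,0,1.9],"twist":[0,0,0]},{"gripper":0,"travel":[0,0,0],"twist":[0,0,0]}]'; for i in 1; do :; done
python3 -m crank '[{"gripper":0,"travel":[-0.3,0,0.95],"twist":[0,0,0]},{"gripper":0,"travel":[0,0,0],"twist":[0,0,0]}]'
python3 -m crank '[{"gripper":0,"travel":[-0.3,0,0.95],"twist":[0,0,0]},{"gripper":0,"travel":[0,0,0],"twist":[0,0,0]}]'
python3 -m crank '[{"gripper":0,"travel":[-0.3,0,0.95],"twist":[0,0,0]},{"gripper":0,"travel":[0,0,0],"twist":[0,0,0]}]'
```

```text
time: 3.2
ee_pos: [0.4949, -0.2088, 0.1036]
tcp_rot: [-180.0, -17.2, 25.7]
wrist_force: [-0.4, -0.3, 0.7]
opening: 0.0
grasp_force: 0.0
time: 3.45
ee_pos: [0.4949, -0.2088, 0.1028]
tcp_rot: [-180.0, -17.2, 25.7]
wrist_force: [0.2, -0.4, 0.2]
opening: -0.0003
grasp_force: 0.0
time: 3.7
ee_pos: [0.4949, -0.2088, 0.1017]
tcp_rot: [-180.0, -17.2, 25.7]
wrist_force: [0.3, -0.3, 0.5]
opening: -0.0
grasp_force: 0.0
time: 3.95
ee_pos: [0.495, -0.2089, 0.1009]
tcp_rot: [180.0, -17.2, 25.7]
wrist_force: [-0.2, 0.6, 0.8]
opening: -0.0004
grasp_force: 0.2
```

```bash
python3 -m crank '[{"gripper":0,"travel":[-0.3,0,0.95],"twist":[0,0,0]},{"gripper":0,"travel":[0,0,0],"twist":[0,0,0]}]'
python3 -m crank '[{"gripper":0,"travel":[-0.3,0,0.95],"twist":[0,0,0]},{"gripper":0,"travel":[0,0,0],"twist":[0,0,0]}]'
```

```text
time: 4.2
ee_pos: [0.495, -0.2089, 0.1]
tcp_rot: [180.0, -17.2, 25.7]
wrist_force: [-0.7, 0.0, 1.6]
opening: -0.0
grasp_force: 1.1
time: 4.45
ee_pos: [0.495, -0.2089, 0.099]
tcp_rot: [180.0, -17.2, 25.7]
wrist_force: [0.4, -0.3, 3.5]
opening: -0.0
grasp_force: 1.6
```

It gives about 0.9 N per mm, which is the release and not the hard deck. Continuing.

```bash
python3 -m crank '[{"gripper":0,"travel":[-0.3,0,0.95],"twist":[0,0,0]},{"gripper":0,"travel":[0,0,0],"twist":[0,0,0]}]'
python3 -m crank '[{"gripper":0,"travel":[-0.3,0,0.95],"twist":[0,0,0]},{"gripper":0,"travel":[0,0,0],"twist":[0,0,0]}]'
python3 - <<'E'
from h import *
x=bot.camera("side")[:,:,::-1]; cv2.imwrite("pics/s2.png",cv2.resize(x[150:305,190:345],None,fx=3.5,fy=3.5,interpolation=2))
E
```

```text
time: 4.7
ee_pos: [0.495, -0.2089, 0.098]
tcp_rot: [180.0, -17.2, 25.7]
wrist_force: [0.1, -0.3, 3.6]
opening: 0.0001
grasp_force: 2.1
time: 4.95
ee_pos: [0.495, -0.2088, 0.0968]
tcp_rot: [180.0, -17.2, 25.7]
wrist_force: [-0.4, 0.2, 3.8]
opening: -0.0001
grasp_force: 1.6
```

View pics/s2.png

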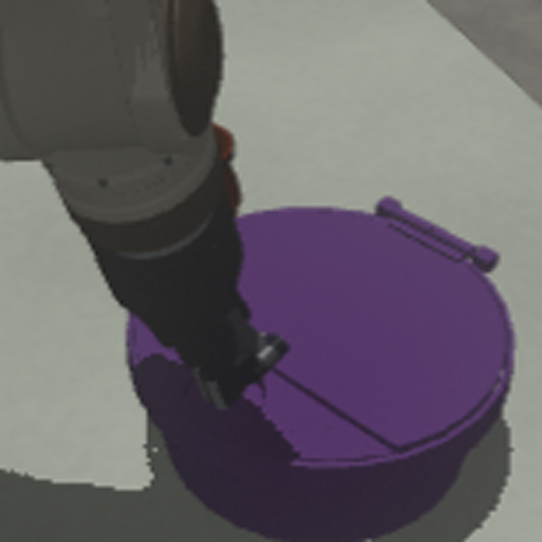

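The dark gap along the deck edge, crop (275,370) to (395,448), has thickened, so the lid seems to be starting up. I'll add a touch more and confirm numerically.

```bash
python3 -m crank '[{"gripper":0,"travel":[-0.15,0,0.5],"twist":[0,0,0]}]'
python3 - <<'E'
from h import *
x=bot.camera("side")[:,:,::-1]; y=x[150:305,190:345].astype(int)
s1=cv2.resize(cv2.imread("pics/s2.png"),(155,155),interpolation=cv2.INTER_AREA).astype(int)
d=abs(y-s1).max(2)[:,75:];print((d>25).sum(),np.argwhere(d>25).mean(0) if (d>25).any() else 0)
cv2.imwrite("pics/s3.png",cv2.resize(x[150:305,190:345],None,fx=3.5,fy=3.5,interpolation=2))
E
```

```text
time: 5.12
ee_pos: [0.4949, -0.2089, 0.0963]
tcp_rot: [180.0, -17.2, 25.7]
wrist_force: [-0.7, 0.0, 4.7]
opening: 0.0001
grasp_force: 1.9
20 [116.95  26.9 ]
```

The picture is changing along the edge, so the lid is rising. Backing off along the tool axis and away from the lid.

```bash
python3 -m crank '[{"gripper":0,"travel":[-2,0,-20],"twist":[0,0,0]},{"gripper":0,"travel":[-20,0,-40],"twist":[0,0,0]},{"gripper":0,"travel":[-40,0,-30],"twist":[0,0,0]},{"gripper":0,"travel":[-40,0,-20],"twist":[0,0,0]},{"gripper":0,"travel":[-40,0,-10],"twist":[0,0,0]},{"gripper":0,"travel":[0,0,0],"twist":[0,0,0]},{"gripper":0,"travel":[0,0,0],"twist":[0,0,0]}]'
python3 -m crank '[{"gripper":0,"travel":[0,0,0],"twist":[0,0,0]},{"gripper":0,"travel":[0,0,0],"twist":[0,0,0]},{"gripper":0,"travel":[0,0,0],"twist":[0,0,0]},{"gripper":0,"travel":[0,0,0],"twist":[0,0,0]},{"gripper":0,"travel":[0,0,0],"twist":[0,0,0]},{"gripper":0,"travel":[0,0,0],"twist":[0,0,0]},{"gripper":0,"travel":[0,0,0],"twist":[0,0,0]},{"gripper":0,"travel":[0,0,0],"twist":[0,0,0]},{"gripper":0,"travel":[0,0,0],"twist":[0,0,0]},{"gripper":0,"travel":[0,0,0],"twist":[0,0,0]}]'
python3 - <<'E'
from h import *
cv2.imwrite("pics/s4.png",bot.camera("side")[:,:,::-1])
E
```

```text
time: 6.05
ee_pos: [0.3408, -0.283, 0.1687]
tcp_rot: [-180.0, -17.2, 25.7]
wrist_force: [0.8, 0.4, 0.3]
opening: 0.0001
grasp_force: 0.0
time: 7.3
ee_pos: [0.3407, -0.2831, 0.169]
tcp_rot: [-180.0, -17.2, 25.7]
wrist_force: [0.1, -0.6, 0.2]
opening: -0.0001
grasp_force: 0.0
```

View pics/s4.png

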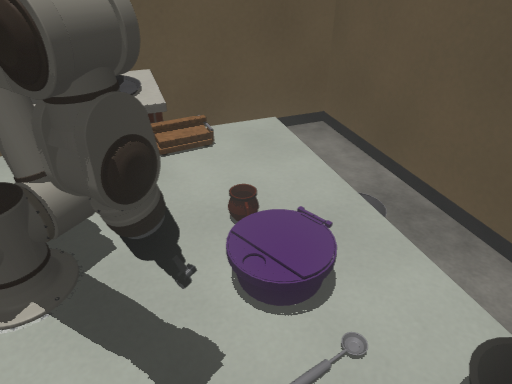

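The hand is clear, but the lid looks barely raised: only a thicker dark line from (232,232) to (305,272). Comparing closely with a fresh picture.

```bash
python3 -m crank '[{"gripper":0,"travel":[0,0,0],"twist":[0,0,0]},{"gripper":0,"travel":[0,0,0],"twist":[0,0,0]},{"gripper":0,"travel":[0,0,0],"twist":[0,0,0]},{"gripper":0,"travel":[0,0,0],"twist":[0,0,0]}]' >/dev/null
python3 - <<'E'
from h import *
x=bot.camera("side")[:,:,::-1]
f=lambda i:cv2.resize(i[205:300,220:345],None,fx=3.1,fy=3.1,interpolation=2)
a=np.hstack([f(cv2.imread("pics/side0.png")),f(x)])
y=bot.camera("top")[:,:,::-1]
g=lambda i:cv2.resize(i[160:270,288:395],None,fx=2.6,fy=2.6,interpolation=2)
b=np.hstack([g(cv2.imread("pics/top0.png")),g(y)])
b=cv2.copyMakeBorder(b,0,0,0,a.shape[1]-b.shape[1],cv2.BORDER_CONSTANT)
v=np.vstack([a,b]);cv2.imwrite("pics/cmp.png",np.clip(v*1.6,0,255).astype('uint8'));print(v.shape)
E
```

```text
(580, 776, 3)
```

View pics/cmp.png

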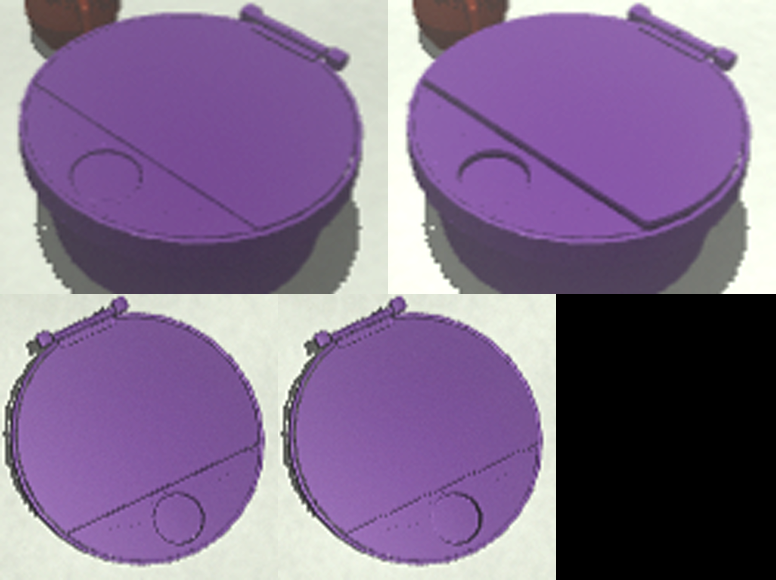

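The lid stands about 5 mm ajar and the button has stayed down. I'll check whether anything is still moving.

```bash
python3 - <<'E'
from h import *
a=cv2.imread("pics/s4.png").astype(int)
for k in range(3):
    y=bot.camera("side")[:,:,::-1].astype(int); d=abs(y-a).max(2)[205:300,220:345]
    print(bot.get_obs()["time"],d.max(),(d>25).sum())
cv2.imwrite("pics/ref.png",y)
E
python3 -m crank '[{"gripper":0,"travel":[0,0,0],"twist":[0,0,0]},{"gripper":0,"travel":[0,0,0],"twist":[0,0,0]},{"gripper":0,"travel":[0,0,0],"twist":[0,0,0]},{"gripper":0,"travel":[0,0,0],"twist":[0,0,0]},{"gripper":0,"travel":[0,0,0],"twist":[0,0,0]},{"gripper":0,"travel":[0,0,0],"twist":[0,0,0]},{"gripper":0,"travel":[0,0,0],"twist":[0,0,0]},{"gripper":0,"travel":[0,0,0],"twist":[0,0,0]},{"gripper":0,"travel":[0,0,0],"twist":[0,0,0]},{"gripper":0,"travel":[0,0,0],"twist":[0,0,0]},{"gripper":0,"travel":[0,0,0],"twist":[0,0,0]},{"gripper":0,"travel":[0,0,0],"twist":[0,0,0]}]'
python3 - <<'E'
from h import *
a=cv2.imread("pics/ref.png").astype(int)
y=bot.camera("side")[:,:,::-1].astype(int); d=abs(y-a).max(2)[205:300,220:345]
print(bot.get_obs()["time"],d.max(),(d>25).sum())
E
```

```text
8.0 3 0
8.05 3 0
8.1 3 0
time: 9.6
ee_pos: [0.3407, -0.2831, 0.169]
tcp_rot: [180.0, -17.2, 25.7]
wrist_force: [-0.6, 0.3, 0.4]
opening: 0.0
grasp_force: 0.0
9.65 3 0[ WARN:0@2.033] global loadsave.cpp:1063 imwrite_ Unsupported depth image for selected encoder is fallbacked to CV_8U.
```

Everything is static: the lid is ajar at a first notch with the button still down, so my light press only just reached the catch. I'll go back and press the release fully home (about 7 N).

```bash
python3 -m crank '[{"gripper":0,"travel":[40,0,10],"twist":[0,0,0]},{"gripper":0,"travel":[40,0,20],"twist":[0,0,0]},{"gripper":0,"travel":[40,0,30],"twist":[0,0,0]},{"gripper":0,"travel":[20,0,40],"twist":[0,0,0]},{"gripper":0,"travel":[0,0,0],"twist":[0,0,0]},{"gripper":0,"travel":[0,0,0],"twist":[0,0,0]}]'
python3 -c "
from h import *
rel([.495,-.209,.0995])"
```

```text
time: 10.4
ee_pos: [0.4876, -0.2124, 0.1154]
tcp_rot: [180.0, -17.2, 25.7]
wrist_force: [0.5, -0.4, -0.1]
opening: -0.0001
grasp_force: 0.0
F [ 0.55 -0.38 -0.14] tool travel mm [ 3.1  0.2 17.6] 1mm down [-0.295 -0.     0.955]
```

```bash
python3 -m crank '[{"gripper":0,"travel":[4,0,7],"twist":[0,0,0]},{"gripper":0,"travel":[0,0.2,6],"twist":[0,0,0]},{"gripper":0,"travel":[-0.9,0,4.6],"twist":[0,0,0]},{"gripper":0,"travel":[0,0,0],"twist":[0,0,0]}]'
python3 -m crank '[{"gripper":0,"travel":[-0.6,0,1.9],"twist":[0,0,0]},{"gripper":0,"travel":[0,0,0],"twist":[0,0,0]}]'
python3 -m crank '[{"gripper":0,"travel":[-0.3,0,0.95],"twist":[0,0,0]},{"gripper":0,"travel":[0,0,0],"twist":[0,0,0]}]'
```

```text
time: 10.9
ee_pos: [0.495, -0.2088, 0.0984]
tcp_rot: [-180.0, -17.2, 25.7]
wrist_force: [-0.5, 0.1, 1.0]
opening: -0.0002
grasp_force: 0.0
time: 11.15
ee_pos: [0.4952, -0.2089, 0.0969]
tcp_rot: [-180.0, -17.2, 25.7]
wrist_force: [-0.6, -0.2, -0.2]
opening: 0.0002
grasp_force: 0.0
time: 11.4
ee_pos: [0.4954, -0.2089, 0.0963]
tcp_rot: [180.0, -17.2, 25.7]
wrist_force: [-1.0, 0.1, 2.7]
opening: 0.0001
grasp_force: 1.2
```

```bash
python3 -m crank '[{"gripper":0,"travel":[-0.3,0,0.95],"twist":[0,0,0]},{"gripper":0,"travel":[0,0,0],"twist":[0,0,0]}]'
python3 - <<'E'
from h import *
a=cv2.imread("pics/ref.png").astype(int)
y=bot.camera("side")[:,:,::-1].astype(int); d=abs(y-a).max(2)[205:300,290:345];print((d>25).sum())
E
```

```text
time: 11.65
ee_pos: [0.4954, -0.209, 0.0954]
tcp_rot: [180.0, -17.2, 25.7]
wrist_force: [-2.4, 1.2, 6.2]
opening: 0.0003
grasp_force: 2.9
848
```

```bash
python3 - <<'E'
from h import *
x=bot.camera("side")[:,:,::-1];cv2.imwrite("pics/s5.png",x)
s=cv2.resize(cv2.imread("pics/s3.png"),(155,155),interpolation=cv2.INTER_AREA).astype(int)
d=abs(x[150:305,190:345].astype(int)-s).max(2)[:,80:];print((d>25).sum(),np.argwhere(d>25).mean(0))
m=cv2.inRange(cv2.cvtColor(x,cv2.COLOR_BGR2HSV),(125,80,20),(160,255,255));print(cv2.boundingRect(m))
E
```

```text
1837 [101.72890582  28.31790964]
(227, 201, 109, 97)
```

View pics/s5.png

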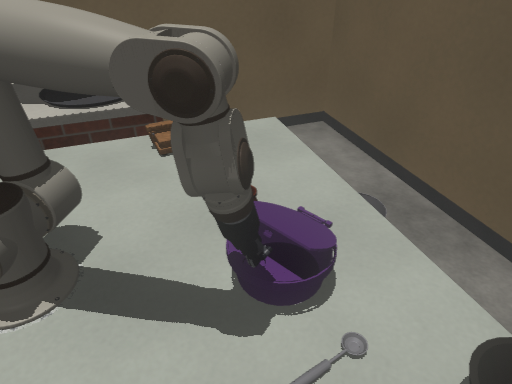

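The lid is now swinging up, with the tub's interior showing around (285,262). Withdrawing up and away from it.

```bash
python3 -m crank '[{"gripper":0,"travel":[-3,0,-20],"twist":[0,0,0]},{"gripper":0,"travel":[-40,0,-35],"twist":[0,0,0]},{"gripper":0,"travel":[-50,0,-25],"twist":[0,0,0]},{"gripper":0,"travel":[-50,0,-10],"twist":[0,0,0]},{"gripper":0,"travel":[-50,0,-5],"twist":[0,0,0]},{"gripper":0,"travel":[0,0,0],"twist":[0,0,0]},{"gripper":0,"travel":[0,0,0],"twist":[0,0,0]},{"gripper":0,"travel":[0,0,0],"twist":[0,0,0]},{"gripper":0,"travel":[0,0,0],"twist":[0,0,0]},{"gripper":0,"travel":[0,0,0],"twist":[0,0,0]},{"gripper":0,"travel":[0,0,0],"twist":[0,0,0]},{"gripper":0,"travel":[0,0,0],"twist":[0,0,0]}]'
python3 -m crank '[{"gripper":0,"travel":[0,0,0],"twist":[0,0,0]},{"gripper":0,"travel":[0,0,0],"twist":[0,0,0]},{"gripper":0,"travel":[0,0,0],"twist":[0,0,0]},{"gripper":0,"travel":[0,0,0],"twist":[0,0,0]},{"gripper":0,"travel":[0,0,0],"twist":[0,0,0]},{"gripper":0,"travel":[0,0,0],"twist":[0,0,0]},{"gripper":0,"travel":[0,0,0],"twist":[0,0,0]},{"gripper":0,"travel":[0,0,0],"twist":[0,0,0]}]'
python3 - <<'E'
from h import *
a=bot.camera("side")[:,:,::-1];b=bot.camera("top")[:,:,::-1]
v=np.hstack([a[90:380,180:512],b[90:380,180:512]]);cv2.imwrite("pics/end.png",v)
E
```

```text
time: 13.25
ee_pos: [0.3039, -0.301, 0.1287]
tcp_rot: [-180.0, -17.2, 25.7]
wrist_force: [0.9, 0.8, -0.1]
opening: -0.0001
grasp_force: 0.0
time: 14.25
ee_pos: [0.3039, -0.3011, 0.1287]
tcp_rot: [180.0, -17.2, 25.7]
wrist_force: [-0.1, -0.4, -0.0]
opening: 0.0002
grasp_force: 0.0
```

View pics/end.png

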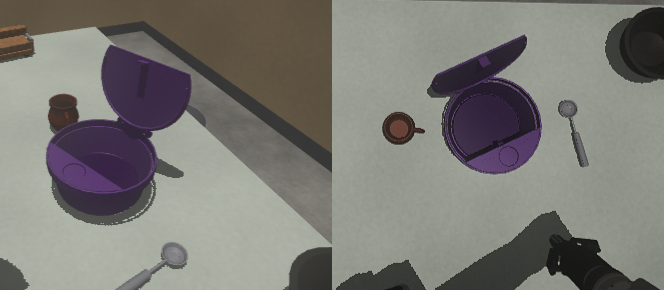

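The lid stands wide open, tilted past vertical. The tub is centred near top-view pixel (339,216), where it began, the jarrito and spoon are undisturbed, and the hand is clear.

```bash
python3 -c "
from workcell import bot
print(bot.job_done())"
```

```text
the job is handed in; nothing more can be done
None
```

The warmer's lid is standing wide open and the hand is clear. It took two presses: the first (about 5 N) left the lid ajar, and a second (about 6 N) sprang it open. In the last pictures the warmer, jarrito and spoon look unmoved.

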